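# Make up two repair kits

## Robot

A 6-joint arm with a two-finger parallel gripper is mounted at the origin on the work surface. World frame = base frame: x ahead of the robot, y to its left, z up, the work surface at z = 0. Lengths are in mm, angles in rad, forces in N, time in s.
With the tool pointing down it reaches from about 250 to 800 mm from the base axis. Payload 3.9 kg.
Tool frame: the origin (TCP) lies at the very end of the fingers, on their centre line; the grasp point (between the pads) lies 19 mm behind it (bot.grip_point_offset is the distance from the TCP to the grasp point, in mm); z points along the fingers, y is the direction in which the jaws open and shut (so a half turn about z gives the same grasp; the last joint's range is limited). The gripper opens to 85 mm and grips with 20 to 120 N. Pads are 22 mm wide; open, the fingers measure 114 mm over their backs; the gripper's body (76 mm by 85 mm) begins 54 mm behind the grasp point. The pads swing forward as they close: fully open they stand 13 mm farther back than shut.
Start: joints at [1.177, 0.26, -0.138, 1.173, 0, 1.571], TCP at [201.437, 484.807, 198.804] pointing down, gripper open.
Joint ranges: [-2.78, 2.78], [-0.83, 1.72], [-1.28, 1.37], [-1.9, 2.12], [-1.57, 1.48], [-3.14, 3.14]. Speed limits (rad/s): [2.57, 2.57, 3.14, 3.14, 3.14, 3.14].

## Interface

Orientations are given as a unit quaternion [x, y, z, w].
In Python, from station import bot gives the robot as it stands.
- The arm moves only by the shell command python3 -m inch 'ROWS' [FORCE]. ROWS is text: rows parted by semicolons, each of 5 numbers parted by spaces: the shift along the world's x, y, z in cm, then the turn about the world's z in degrees, then the closure in counts, from 0 (fully open) to 255 (shut). In form: tx ty tz turn jaw; .... A call has 1 to 12 rows; each row shifts and turns the commanded pose from where the row before left it; what a row does not reach is not made up. A row lasts 1/10 s, in which the tool goes at most 50 mm and 8.59 degrees, less where a joint would pass 70% of its speed; a pose out of reach is approached as far as the arm can. A call is refused whole if a number of a shift passes 5 or a number of a turn 8.59, either way. A call with a gripper value outside its range is refused whole. The fingers move at their own pace and stop on an object; FORCE is the grip in N (left out, the last holds). Time passes only in rows, so rows that do not move let the fingers close. It gives the time, the measured TCP pose, the force and the opening at its end, in the units of the state.
- bot.get_obs(): the state, without advancing time (a new reading comes with each control period).
- bot.camera(name): name is "side" or "top"; returns a dict with "color" (384x512x3 uint8, red, green, blue), "camera_matrix" (3x3 intrinsics, pixels), "R" (3x3) and "t" (3): a world point X has camera coordinates R X + t. Camera axes: x right, y down, z forward; pixel columns grow to the right and rows downward; lengths in mm; the calibration is good to about 2 mm. A picture is of the moment at which its call begins. There is no depth.
- bot.hand_in(): hands the job in, once; it reports no verdict.
The state is a dict: "time": time; "joint_pos": joint angles; "qvel": joint speeds; "joint_torque": joint torques, N m; "position": TCP position; "eef_rot": TCP orientation; "contact_force": force on the tool from outside, world axes, zero at the start; "ft_torque": the same for the moment, N m; "opening": opening from 0.0 (shut) to 1.0 (fully open).
Only numpy, scipy, OpenCV 4.12 (cv2) and the standard library are available. Lean on these libraries where they do the work, as an engineer would, in place of code of your own. Each camera call takes 0.05 s, during which the arm holds its last target. There are 200 camera calls.

## Task

Make up the two repair kits from the row of parts on the bench: the oil filter, the good steel bearing and the brass bushing go in the blue tray, the sprocket and the brake pad in the red tray, each set down the same way up as it lies now and centred on its own white outline, the brake pad lined up with its rectangle. Leave the rusty bearing, the paper cup and the oil bottle where they are.

Things in the scene. Friction and masses are not known exactly. Their poses are not given: they have to be found in the camera images.
- tray_blue: Blue tray, fixed, left or right, 126 (x) by 246 mm (y), floor 4 mm thick, rim 10 mm above the bench. Origin: centre of underside; z up, y along its length, to the robot's left within 0.25 rad. White outlines at x = 0: disc 56 mm across for the oil filter at y = +78 mm; ring 49 mm across, blue middle, for the bearing at y = 0; disc 39 mm across for the bushing at y = -75 mm.
- tray_red: Red tray, fixed, left or right, size and axes as the blue one: 126 (x) by 246 mm (y), floor 4 mm thick, rim 10 mm above the bench, y to the robot's left within 0.25 rad, origin at the centre of its underside. White outlines at x = 0: toothed disc 64 mm across for the sprocket at y = +60 mm; rectangle 36 (x) by 62 mm (y) for the brake pad at y = -60 mm.
- oil_filter: Upright orange canister 54 mm across, 60 mm tall, white band, black hexagon on top, 0.22 kg. Like all the stock it stands in a row across the bench on the robot's side of the trays, in changing places; fingers closing along world x find free room on the near and far sides of every part. Origin: centre of its underside, z up.
- bearing: Good ball bearing lying flat: bright steel with a black seal ring, 47 mm across and 14 mm high, solid to the grip, about 0.11 kg. Origin: centre of its underside, z up.
- bushing: Brass flanged bushing standing on its flange: flange 38 mm across and 6 mm thick, sleeve 28 mm across above it, 34 mm tall in all, about 0.10 kg. Origin: centre of its underside, z up.
- sprocket: Small drive sprocket lying flat: dark toothed disc 63 mm across the teeth (54 mm without), 8 mm thick, with a bright hub 26 mm across that rises to 26 mm above the underside (grip it by the hub), about 0.18 kg. Origin: centre of its underside, z up.
- brake_pad: Brake pad lying flat, green back plate below, 34 mm (its x) by 60 mm (its y) by 5 mm, with a dark friction block on it 34 by 44 mm, 12 mm high in all, about 0.10 kg; its long side lies across the bench within 0.5 rad (y roughly to the robot's left). Grip it across the 34 mm. Origin: centre of its underside, z up.
- worn_bearing: Worn-out bearing of the same size as the good one (47 mm across, 14 mm high) but rusty brown all over; it lies loose among the stock and belongs in neither kit. Origin: centre of its underside, z up.
- cup: Loose patterned paper cup with odd screws in it, 76 mm across the mouth, 85 mm tall (screws to 105 mm), standing outside one end of the trays; a bystander. Origin: centre of its underside, z up.
- oil_bottle: Loose yellow oil bottle with a red cap, 60 mm across, 140 mm tall, standing outside the other end of the trays; a bystander. Origin: centre of its underside, z up.
Mind the look-alikes: they are no part of the job. There is more than one size of the oil_filter; the job needs the middle-sized.

How it is judged (in metres and radians):
At the end, for the whole second after the job is handed in: Each part rests upright (0.12 rad) and still on its tray's floor (4 mm), within 12 mm along each tray axis of its outline's middle; the pad's long side within 0.3 rad of the tray's length; rusty bearing, cup and bottle moved less than 20 mm (x of oil_filter in the frame of tray_blue between -0.012 and 0.012 m and y of oil_filter in the frame of tray_blue between 0.066 and 0.09 m and z of oil_filter in the frame of tray_blue between 0 and 0.008 m and angle between each of oil_filter, bearing, bushing, sprocket, brake_pad's own z axis and vertical below 0.12 rad and linear speed of each of oil_filter, bearing, bushing, sprocket, brake_pad below 0.02 m/s and angular speed of each of oil_filter, bearing, bushing, sprocket, brake_pad below 0.2 rad/s and x of bearing in the frame of tray_blue between -0.012 and 0.012 m and y of bearing in the frame of tray_blue between -0.012 and 0.012 m and z of bearing in the frame of tray_blue between 0 and 0.008 m and x of bushing in the frame of tray_blue between -0.012 and 0.012 m and y of bushing in the frame of tray_blue between -0.087 and -0.063 m and z of bushing in the frame of tray_blue between 0 and 0.008 m and x of sprocket in the frame of tray_red between -0.012 and 0.012 m and y of sprocket in the frame of tray_red between 0.048 and 0.072 m and z of sprocket in the frame of tray_red between 0 and 0.008 m and x of brake_pad in the frame of tray_red between -0.012 and 0.012 m and y of brake_pad in the frame of tray_red between -0.072 and -0.048 m and z of brake_pad in the frame of tray_red between 0 and 0.008 m and angle between the y axis of brake_pad and the y axis of tray_red, either way round below 0.3 rad and distance of each of worn_bearing, cup, oil_bottle from where it was at the start of the episode below 0.02 m); the robot touches nothing.
It fails at once if the rusty bearing is moved by more than 20 mm (distance of worn_bearing from where it was at the start of the episode above 0.02 m).
It fails at once if the paper cup is moved by more than 20 mm (distance of cup from where it was at the start of the episode above 0.02 m).
It fails at once if the oil bottle is moved by more than 20 mm (distance of oil_bottle from where it was at the start of the episode above 0.02 m).
It also fails if it takes over 144 s, if anything falls off the work surface, if the arm or the gripper's body presses on something with over 40 N, if the wrist force passes 120 N, or if a joint passes its speed limit or range.

## Working session

There is one attempt and no reset: what is moved stays moved. The work goes in short steps, Python scripts to look and compute and a shell command to move; the robot and the scene stay as the last step left them, time stands still between calls to the robot, and variables do not carry over. Pictures are saved under pics/ and viewed, about 12 in all and at most 16, crops included, and the job is handed in when it is done.

```bash
mkdir -p pics; ls; cat > h.py <<'E'
import numpy as np, cv2
from station import bot
def shot(n,f):
    c=bot.camera(n); cv2.imwrite(f'pics/{f}.png',c['color'][:,:,::-1]); np.savez(f'pics/{f}.npz',**{k:np.array(c[k]) for k in('color','camera_matrix','R','t')}); return c
def load(f): return np.load(f'pics/{f}.npz')
def ray(c,uv):
    K,R,t=[np.array(c[k],float) for k in('camera_matrix','R','t')]
    d=R.T@np.linalg.inv(K)@np.array([uv[0],uv[1],1.]); return -R.T@t.ravel(),d
def onz(c,uv,z):
    o,d=ray(c,uv); return o+d*(z-o[2])/d[2]
def tri(c1,a,c2,b):
    o1,d1=ray(c1,a);o2,d2=ray(c2,b)
    s=np.linalg.lstsq(np.stack([d1,-d2],1),o2-o1,rcond=None)[0]
    p,q=o1+d1*s[0],o2+d2*s[1]; return (p+q)/2,np.linalg.norm(p-q)
def proj(c,X):
    K,R,t=[np.array(c[k],float) for k in('camera_matrix','R','t')]
    p=K@(R@np.array(X,float)+t.ravel()); return p[:2]/p[2]
E
python3 - <<'E'
from h import *
a=shot('top','top0');b=shot('side','side0')
for c in(a,b): print(ray(c,(256,192)))
print(bot.get_obs())
E
```

```text
pics
(array([ 281.3341787 ,    5.520801  , 1234.46494473]), array([ 0.16451559,  0.00868154, -0.98635637]))
(array([ 230.35769973, -553.20562904,  746.14580638]), array([ 0.27113436,  0.58703674, -0.76282027]))
{'time': 0.1, 'joint_pos': array([ 1.17696670e+00,  2.60637801e-01, -1.39279516e-01,  1.17273050e+00,
       -2.35794826e-05,  1.57080398e+00]), 'qvel': array([ 0.00208855, -0.00163054,  0.00361122,  0.00045895, -0.00051107,
       -0.00159352]), 'joint_torque': array([-2.62113299e-04, -4.06506908e+01,  2.54527617e+01,  1.00252495e-02,
        1.56006152e-06,  9.70476094e-06]), 'position': array([201.19360715, 484.1536891 , 198.02308344]), 'eef_rot': array([ 1.95648360e-01,  9.80673678e-01, -9.10163040e-04, -1.69551918e-04]), 'contact_force': array([ 0.09413388,  0.39931275, -0.69248219]), 'ft_torque': array([-0.02822977,  0.01334418,  0.01871173]), 'opening': 1.0037595026383785}
```

View pics/top0.png

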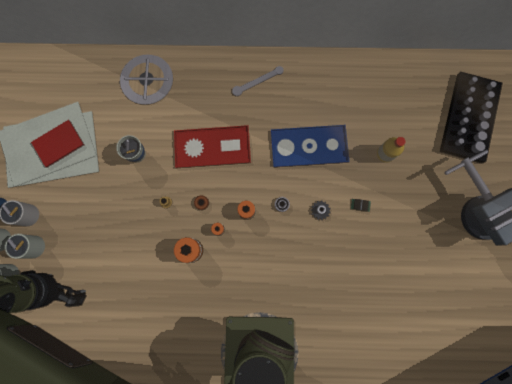

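View pics/side0.png

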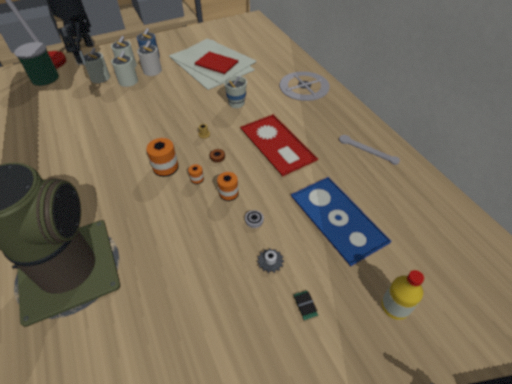

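The top view (up = +x, left = +y) has these candidates:
- **Filters:** three orange canisters at (187,250) large, (246,209) medium and (217,229) small. The medium one is the one wanted.
- **Bearings:** the rusty one is at (201,202). The bright one with the black ring, at (282,204), is the good one.
- **Other parts:** bushing (164,202), sprocket (320,210), pad (360,205).
- **Trays and bystanders:** red tray (211,147), blue tray (310,146), cup (130,149), bottle (395,147).

Next I'll confirm these in one enlarged crop.

```bash
python3 - <<'E'
from h import *
a=cv2.imread('pics/top0.png');b=cv2.imread('pics/side0.png')
A=cv2.resize(a[185:270,150:380],(800,296),interpolation=cv2.INTER_CUBIC)
B=cv2.resize(b[115:325,140:330],(272,300),interpolation=cv2.INTER_CUBIC)
C=cv2.resize(a[120:172,165:355],(528,145),interpolation=cv2.INTER_CUBIC)
o=np.zeros((600,800,3),np.uint8);o[:296]=A;o[300:,:272]=B;o[300:445,272:]=C
cv2.imwrite('pics/crop1.png',o)
# orange + tray masks
T,S=load('top0'),load('side0')
for nm,c in(('top',T),('side',S)):
    h=cv2.cvtColor(c['color'],cv2.COLOR_RGB2HSV)
    for lab,lo,hi in(('orange',(3,200,150),(14,255,255)),('red',(0,150,60),(4,255,255)),('red2',(174,150,60),(180,255,255)),('blue',(105,130,50),(125,255,255)),('white',(0,0,185),(180,40,255))):
        m=cv2.inRange(h,lo,hi)
        n,_,st,ce=cv2.connectedComponentsWithStats(m)
        for i in range(1,n):
            if st[i,4]>(25): print(nm,lab,st[i].tolist(),ce[i].round(1).tolist())
E
```

```text
top red [32, 121, 51, 46, 1242] [56.7, 143.2]
top red [174, 126, 76, 42, 2167] [211.9, 146.1]
top red [396, 137, 9, 9, 56] [400.1, 140.9]
top blue [271, 128, 75, 38, 1635] [305.0, 147.3]
side orange [148, 139, 24, 17, 181] [159.6, 148.7]
side orange [190, 167, 11, 7, 40] [195.2, 170.6]
side orange [219, 173, 17, 14, 94] [226.9, 180.8]
side red [48, 51, 17, 16, 147] [56.4, 57.0]
side red [196, 52, 41, 21, 481] [216.1, 62.2]
side red [241, 115, 76, 61, 1696] [278.9, 145.1]
side red [408, 271, 16, 14, 170] [415.5, 277.5]
side blue [292, 178, 98, 87, 2920] [341.5, 222.2]
```

View pics/crop1.png

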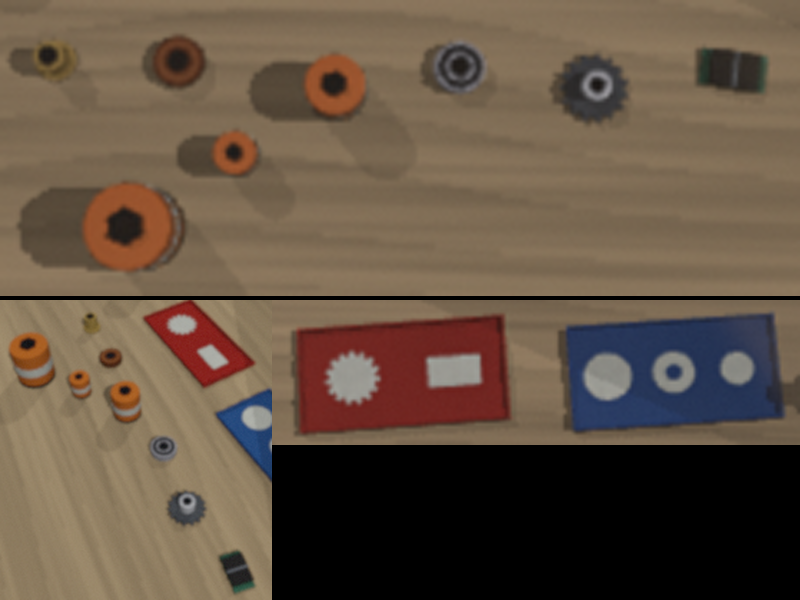

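The crop confirms all of them. The three canisters are about 85, 60 and 42 crop px across, so the middle one at top px (246,209) is wanted. The good bearing at (282,204) is steel with a black ring, and the rusty one at (201,202) is brown. Now to measure in both views.

```bash
cat > meas.py <<'E'
from h import *
def blob(c,g,win,f,amin=3):
    """centroid (weighted by area) of mask component nearest the guess g in a window, upsampled x4"""
    x0,y0=int(g[0]-win),int(g[1]-win); s=4
    w=cv2.resize(c['color'][y0:y0+2*win,x0:x0+2*win],None,fx=s,fy=s,interpolation=cv2.INTER_CUBIC)
    h=cv2.cvtColor(w,cv2.COLOR_RGB2HSV).astype(int); m=f(h[...,0],h[...,1],h[...,2]).astype(np.uint8)
    n,_,st,ce=cv2.connectedComponentsWithStats(m)
    best=min((i for i in range(1,n) if st[i,4]>amin*s*s),key=lambda i:np.hypot(*(ce[i]-(np.array(g)-(x0,y0))*s)),default=None)
    if best is None: return None
    return (ce[best]+.5)/s-.5+(x0,y0), st[best,2:]/s
white=lambda H,S,V:(S<70)&(V>130)
E
python3 - <<'E'
from meas import *
T,S=load('top0'),load('side0')
Q={'sprO':((194,147.5),(267,132)),'padO':((230,145.5),(289,155)),'filO':((286,147),(320,197)),'beaO':((309.5,145.5),(339,218)),'busO':((332.5,144.5),(358,239))}
for k,(a,b) in Q.items():
    A,B=blob(T,a,13,white),blob(S,b,16,white)
    p,e=tri(T,A[0],S,B[0]); print(k,A[0].round(1),A[1],B[0].round(1),B[1],'tri',p.round(1),round(e,1),'z4',onz(T,A[0],4).round(1),onz(S,B[0],4).round(1))
dark=lambda H,S,V:V<60
org=lambda H,S,V:(H<14)&(S>170)&(V>110)
for k,a,b,fa,fb in (('filter_hex',(246.3,209.2),(226,175.5),dark,dark),('bear',(282,204),(253.5,217.5),dark,dark),('bush',(163.8,201),(203,127),dark,dark),
   ('hub',(321.7,209.7),(270,256),lambda H,S,V:(V>120)&(S<60),lambda H,S,V:(V>120)&(S<60)),('pad',(360.8,205.4),(304,304),lambda H,S,V:(V<70),lambda H,S,V:V<70)):
    A,B=blob(T,a,10,fa,1),blob(S,b,12,fb,1)
    print(k,A,B)
    if A and B:
        p,e=tri(T,A[0],S,B[0]); print('   tri',p.round(1),round(e,1))
h=cv2.cvtColor(T['color'],cv2.COLOR_RGB2HSV)
for k,(x,y) in dict(org=(243,208),bear=(282,204),seal=(278,204)).items(): print(k,h[y,x])
E
```

```text
sprO [193.6 147.5] [  19.25   18.75 1001.5 ] [266.6 131.8] [ 19.5  13.5 788. ] tri [629.1 223.    9.7] 0.4 z4 [630.9 223.9   4. ] [632. 229.   4.]
padO [230.1 144.8] [ 19.5   11.75 804.75] [288.  154.4] [ 20.75  16.75 780.75] tri [640.3 104.    9.3] 0.1 z4 [641.9 104.4   4. ] [643.2 108.8   4. ]
filO [285.2 147.3] [ 16.    15.5  783.25] [319.1 197.1] [  21.75   16.75 1147.25] tri [635.  -76.1  10.1] 0.3 z4 [636.6 -76.5   4. ] [638.5 -72.2   4. ]
beaO [309.2 145.5] [ 13.5   13.25 387.75] [337.9 217.3] [ 19.75  15.75 811.5 ] tri [ 642.2 -153.9   10.5] 0.0 z4 [ 644.1 -154.8    4. ] [ 645.9 -150.4    4. ]
busO [331.9 144. ] [ 10.25  10.25 330.  ] [357.5 238.8] [ 16.25  13.75 689.75] tri [ 648.7 -227.9   10. ] 0.1 z4 [ 650.4 -229.     4. ] [ 652.2 -225.3    4. ]
filter_hex (array([245.46963895, 208.50300875]), array([  6.25,   6.  , 114.25])) (array([226.76156716, 177.82126866]), array([ 6.  ,  4.25, 83.75]))
   tri [425.   46.7  65.9] 0.1
bear (array([281.65964419, 203.52481273]), array([ 11.75,  11.5 , 133.5 ])) (array([253.79583333, 216.80416667]), array([ 5.5,  4.5, 75. ]))
   tri [448.6 -65.3  19.4] 0.1
bush (array([163.27464158, 200.4547491 ]), array([ 4.75,  4.75, 69.75])) (array([202.46746575, 125.92979452]), array([ 3.  ,  2.  , 18.25]))
   tri [448.6 304.4  38.7] 0.5
hub (array([321.47638539, 209.19175063]), array([ 8.  ,  7.75, 99.25])) (array([270.85524316, 257.08453647]), array([ 11.25,  13.  , 329.  ]))
   tri [ 432.7 -189.6   25.5] 0.9
pad (array([359.51231061, 204.75163567]), array([ 18.5 ,  12.25, 726.  ])) (array([304.53333007, 303.39198316]), array([  22.25,   24.  , 1277.  ]))
   tri [ 451.  -312.6    9.5] 0.7
org [10 98 39]
bear [13 66 35]
seal [143  12  87]
```

Both views agree within about 4 mm at the stated heights. Triangulated heights read a steady 6 mm high, which fits the calibration error: the tray floor reads 10 (stated 4), the filter top 66 (60) and the bearing top 19 (14). I'll use the mean of the two views on the known planes. The same bias applies to pick and place, so it cancels in y.

```bash
python3 - <<'E'
from meas import *
T,S=load('top0'),load('side0')
P={}
def av(k,a,b,z):
    p=(onz(T,a,z)+onz(S,b,z))/2 if b is not None else onz(T,a,z)+(.8,2.2,0); P[k]=p; print(k,p.round(1))
Q={'spr':((194,147.5),(267,132)),'pad':((230,145.5),(289,155)),'fil':((286,147),(320,197)),'bea':((309.5,145.5),(339,218)),'bus':((332.5,144.5),(358,239))}
for k,(a,b) in Q.items(): av('O_'+k,blob(T,a,13,white)[0],blob(S,b,16,white)[0],4)
dark=lambda H,S,V:V<60
av('fil',(245.5,208.5),(226.8,177.8),60); av('bea',(281.66,203.5),None,14);av('bus',(163.3,200.5),(202.5,126),34);av('spr',(321.5,209.2),None,26);av('pad',(359.5,204.75),(304.5,303.4),9)
for k in Q: print(k,'move',(P['O_'+k]-P[k]).round(1))
print('tray yaw deg', [np.degrees(np.arctan2(-(P[a]-P[b])[0],(P[a]-P[b])[1])).round(1) for a,b in(('O_fil','O_bus'),('O_spr','O_pad'))])
w=T['color'][193:217,346:374]; w=cv2.resize(w,None,fx=8,fy=8,interpolation=cv2.INTER_CUBIC)
v=w.max(2); m=(v<85).astype(np.uint8); cs=max(cv2.findContours(m,0,2)[0],key=cv2.contourArea); 
r=cv2.boxPoints(cv2.minAreaRect(cs))/8+(346,193); print(r.round(1).tolist()); print([onz(T,q,8).round(1)[:2].tolist() for q in r])
E
```

```text
O_spr [631.5 226.5   4. ]
O_pad [642.5 106.6   4. ]
O_fil [637.6 -74.3   4. ]
O_bea [ 645.  -152.6    4. ]
O_bus [ 651.3 -227.2    4. ]
fil [426.2  49.4  60. ]
bea [450.3 -63.5  14. ]
bus [449.5 307.6  34. ]
spr [ 433.  -187.2   26. ]
pad [ 451.  -312.5    9. ]
spr move [198.5 413.7 -22. ]
pad move [191.5 419.1  -5. ]
fil move [ 211.3 -123.7  -56. ]
bea move [194.7 -89.1 -10. ]
bus move [ 201.8 -534.8  -30. ]
tray yaw deg [np.float64(5.1), np.float64(5.3)]
[[350.0, 210.7], [350.7, 198.7], [370.3, 199.9], [369.6, 211.9]]
[[431.3, -282.3], [469.7, -285.4], [467.1, -347.5], [428.7, -344.1]]
```

```bash
python3 -m inch '4 -5 0 -8.59 0;4 -5 0 -8.59 0;4 -5 0 -8.59 0;4 -5 0 -8.59 0;2 -5 0 -8.59 0;2 -5 0 -8.59 0;2 -5 0 -8.59 0;0 -5 0 -7 0;0 -3 0 0 0;0 0 0 0 0' 30
```

```text
time: 1.1
position: [381.1, 106.1, 198.4]
eef_rot: [0.707, 0.707, -0.001, 0.0]
contact_force: [0.2, 0.8, 0.5]
opening: 0.999
```

```bash
python3 -m inch '1.5 -2 -2 0 0;1.5 -2 -2 0 0;1.5 -1.7 -2 0 0;0 0 -2 0 0;0 0 -2 0 0;0 0 0 0 0'; python3 - <<'E'
from h import *
a=shot('top','top1');b=shot('side','side1')
f=lambda c,x,y:cv2.resize(c['color'][y:y+130,x:x+130,::-1],(400,400),interpolation=cv2.INTER_CUBIC)
cv2.imwrite('pics/c2.png',np.hstack([f(a,180,140),f(b,160,100)]))
E
```

```text
time: 1.7
position: [424.6, 52.7, 96.3]
eef_rot: [0.705, 0.709, -0.002, -0.002]
contact_force: [-0.8, -0.1, 0.3]
opening: 0.998
```

View pics/c2.png

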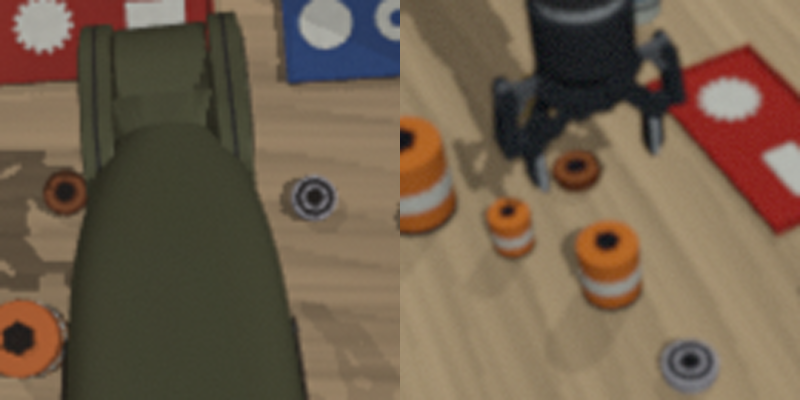

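Side view: the fingertips are near (205,158) and (243,147), straddling the filter from above. The top view is blocked by the arm. I'll compare the fingertips with their projection.

```bash
python3 - <<'E'
from h import *
S=load('side1')
for z in(96,109):
  for dx in(-44,44): print(z,proj(S,(424.6+dx,52.7,z)).round(1))
print(proj(S,(426,49.4,60)))
E
```

```text
96 [208.6 173.8]
96 [240.8 162.8]
109 [208.  170.2]
109 [240.6 159.2]
[226.92116201 178.5298541 ]
```

```bash
python3 - <<'E'
from h import *
S=load('side1'); im=np.ascontiguousarray(S['color'][100:190,170:290,::-1]); im=cv2.resize(im,None,fx=6.5,fy=6.5,interpolation=cv2.INTER_CUBIC)
for z,c in((96,(0,0,255)),(109,(0,255,0))):
  for dx in(-44,44):
    p=proj(S,(424.6+dx,52.7,z)); cv2.circle(im,tuple(int(v) for v in (p-(170,100)+.5)*6.5),4,c,-1)
cv2.imwrite('pics/c3.png',im)
print(bot.get_obs()['position'], bot.grip_point_offset)
E
```

```text
[426.76374275  52.93746485  98.74783275] 18.700000000000003
```

View pics/c3.png

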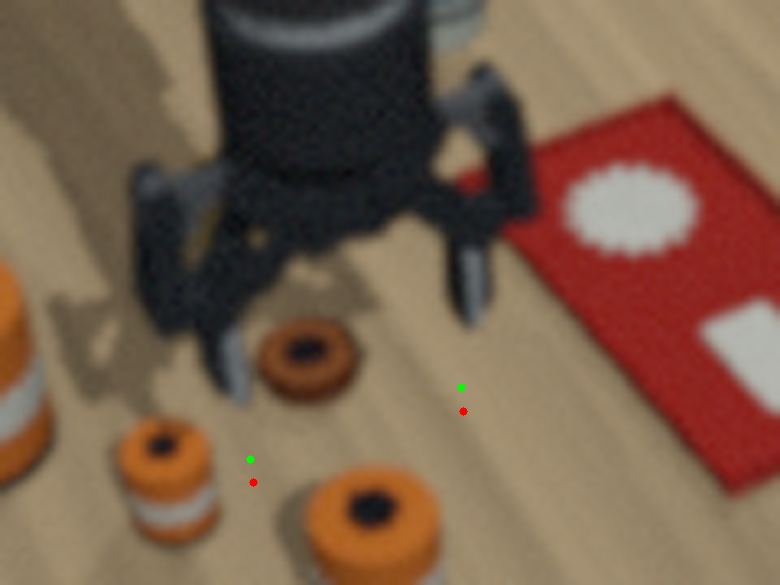

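The tips appear about 9 px above their predicted place, so I need to know whether y or z is off. The first pictures also show the gripper, from both cameras.

```bash
python3 - <<'E'
from h import *
T,S=load('top0'),load('side0')
out=[]
for c,(x,y,w,h) in((T,(0,255,110,60)),(S,(40,0,80,70))):
    s=min(400/w,560/h); im=cv2.resize(np.ascontiguousarray(c['color'][y:y+h,x:x+w,::-1]),None,fx=s,fy=s,interpolation=cv2.INTER_CUBIC)
    for z,col in((198,(0,0,255)),(211,(0,255,0)),(240,(255,255,0))):
        for k in(-44,0,44):
            p=proj(c,(201.2+.384*k,484.2+.923*k,z)); cv2.circle(im,tuple(int(v) for v in (p-(x,y)+.5)*s),3,col,-1)
    out.append(np.pad(im,((0,max(0,400-im.shape[0])),(0,0),(0,0)))[:400])
cv2.imwrite('pics/c4.png',np.hstack(out))
E
```

```text
(no output)
```

View pics/c4.png

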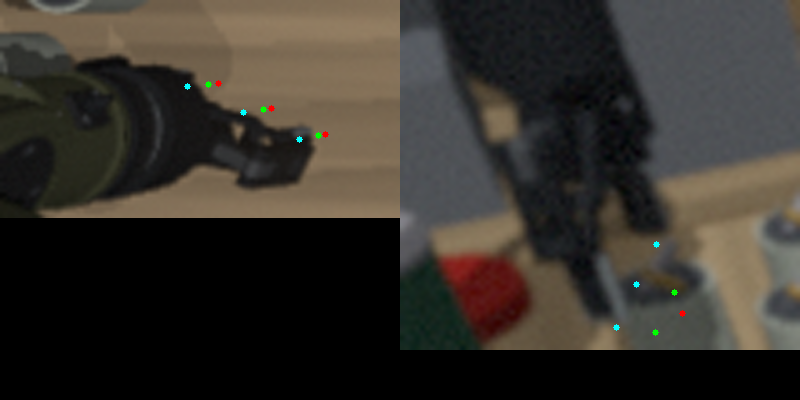

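The tips look about 35–40 mm higher than the stated TCP. I'll shut the jaws over free bench at y≈-5 and feel for the surface to settle it.

```bash
python3 -m inch '0 -2 0 0 255;0 -2 0 0 255;0 -1.8 0 0 255;0 0 0 0 255;0 0 0 0 255;0 0 0 0 255;0 0 0 0 255;0 0 0 0 255;0 0 0 0 255;0 0 0 0 255;0 0 0 0 255'; python3 - <<'E'
from h import *
S=shot('side','side2');o=bot.get_obs();p=o['position'];print(p)
im=cv2.resize(np.ascontiguousarray(S['color'][120:210,190:290,::-1]),None,fx=6,fy=6,interpolation=cv2.INTER_CUBIC)
for d,c in((0,(0,0,255)),(20,(0,255,0)),(40,(255,255,0))):
    q=proj(S,p+(0,0,d)); cv2.circle(im,tuple(int(v) for v in (q-(190,120)+.5)*6),3,c,-1)
cv2.imwrite('pics/c5.png',im)
E
```

```text
time: 2.9
position: [427.1, -5.5, 98.8]
eef_rot: [0.705, 0.709, -0.0, -0.0]
contact_force: [0.1, -0.2, -0.4]
opening: 0.002
[427.05734534  -5.58025519  98.76844599]
```

View pics/c5.png

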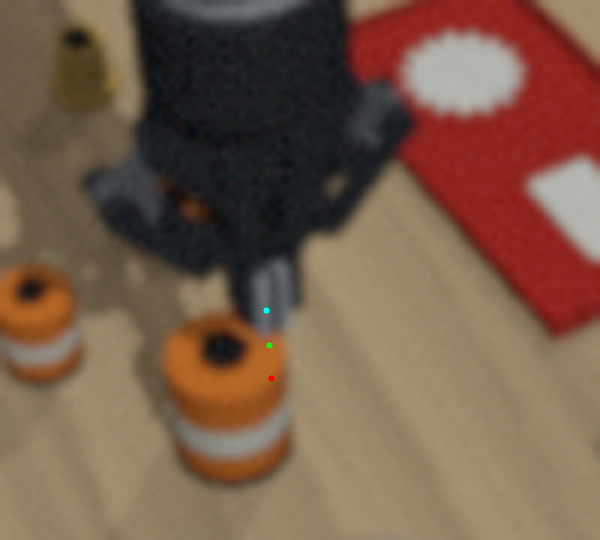

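```bash
python3 -m inch '2 -0.3 0 0 255;2 -0.3 0 0 255;2.5 0 0 0 255;0 0 -2 0 255;0 0 -2 0 255;0 0 0 0 255;0 0 0 0 255'; python3 -m inch '0 0 -0.8 0 255;0 0 -0.8 0 255;0 0 -0.6 0 255;0 0 -0.4 0 255;0 0 -0.3 0 255;0 0 0 0 255'; python3 -m inch '0 0 -0.3 0 255;0 0 -0.3 0 255;0 0 -0.3 0 255;0 0 0 0 255'
```

```text
time: 3.65
position: [491.6, -11.7, 58.7]
eef_rot: [0.705, 0.709, -0.0, -0.0]
contact_force: [0.1, -0.8, 0.5]
opening: -0.001
time: 4.25
position: [491.7, -11.6, 29.4]
eef_rot: [0.705, 0.709, -0.0, -0.0]
contact_force: [-0.5, -0.0, 0.7]
opening: 0.001
time: 4.65
position: [491.7, -11.6, 20.4]
eef_rot: [0.705, 0.709, -0.0, -0.0]
contact_force: [-0.2, -0.8, 1.1]
opening: -0.001
```

```bash
python3 -m inch '0 0 -0.3 0 255;0 0 -0.3 0 255;0 0 -0.3 0 255;0 0 0 0 255'; python3 -m inch '0 0 -0.2 0 255;0 0 -0.2 0 255;0 0 -0.2 0 255;0 0 0 0 255';python3 - <<'E'
from h import *
S=shot('side','side3');T=shot('top','top3');p=bot.get_obs()['position'];print(p)
im=cv2.resize(np.ascontiguousarray(S['color'][120:210,200:300,::-1]),None,fx=6,fy=6,interpolation=cv2.INTER_CUBIC)
for d,c in((0,(0,0,255)),(20,(0,255,0))):
    q=proj(S,p+(0,0,d)); cv2.circle(im,tuple(int(v) for v in (q-(200,120)+.5)*6),3,c,-1)
cv2.imwrite('pics/c6.png',im)
E
```

```text
time: 5.05
position: [491.6, -11.6, 11.3]
eef_rot: [0.705, 0.709, -0.0, -0.0]
contact_force: [0.0, -0.6, 0.6]
opening: -0.002
time: 5.45
position: [491.8, -11.6, 5.5]
eef_rot: [0.705, 0.709, -0.0, -0.0]
contact_force: [-0.1, -0.2, 0.2]
opening: -0.002
[492.02554001 -11.63094076   5.74846097]
```

View pics/c6.png

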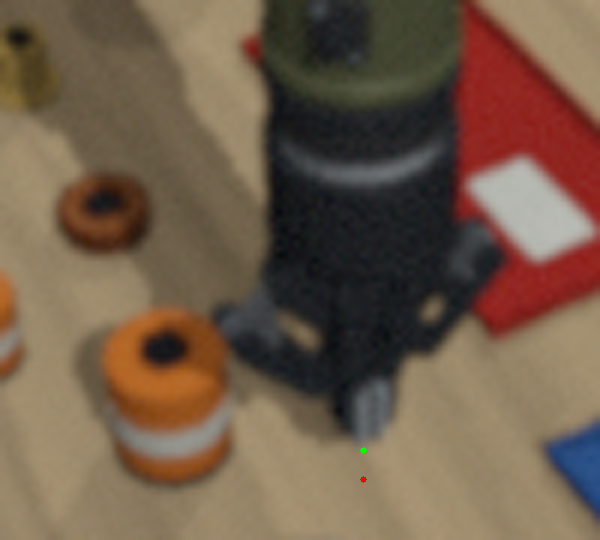

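```bash
python3 -m inch '0 0 -0.2 0 255;0 0 -0.1 0 255;0 0 0 0 255'; python3 -m inch '0 0 -0.1 0 255;0 0 -0.1 0 255;0 0 0 0 255';python3 -m inch '0 0 -0.1 0 255;0 0 -0.1 0 255;0 0 0 0 255'; python3 - <<'E'
from h import *
S=load('side3')
for z in(5,11,30,35): print(z,onz(S,(260.3,192.3),z))
E
```

```text
time: 5.85
position: [491.9, -11.6, 2.6]
eef_rot: [0.705, 0.709, -0.0, -0.0]
contact_force: [-0.0, 0.3, 0.7]
opening: 0.003
time: 6.15
position: [491.9, -11.6, 0.6]
eef_rot: [0.705, 0.709, -0.0, -0.0]
contact_force: [0.7, 0.0, 0.0]
opening: -0.001
time: 6.45
position: [492.0, -11.7, -1.3]
eef_rot: [0.705, 0.709, -0.0, -0.0]
contact_force: [-0.8, -0.9, -0.8]
opening: -0.0
5 [503.81799395  11.0790104    5.        ]
11 [501.60417617   6.51080289  11.        ]
30 [494.59375319  -7.95518755  30.        ]
35 [492.74890504 -11.76202714  35.        ]
```

No contact even at z = -1.3, so the reported z is off: the real tips stand higher than stated. I'll carry on down gently.

```bash
python3 -m inch '0 0 -0.3 0 255;0 0 -0.3 0 255;0 0 -0.2 0 255;0 0 0 0 255'; python3 -m inch '0 0 -0.2 0 255;0 0 -0.2 0 255;0 0 0 0 255'; python3 -m inch '0 0 -0.1 0 255;0 0 -0.1 0 255;0 0 0 0 255'
```

```text
time: 6.85
position: [491.6, -11.6, -9.7]
eef_rot: [0.705, 0.709, -0.0, -0.0]
contact_force: [0.5, -0.1, 0.2]
opening: 0.003
time: 7.15
position: [491.8, -11.6, -13.5]
eef_rot: [0.705, 0.709, -0.0, -0.0]
contact_force: [-0.3, -0.6, -0.5]
opening: 0.001
time: 7.45
position: [492.0, -11.6, -15.3]
eef_rot: [0.705, 0.709, -0.0, -0.0]
contact_force: [-0.2, 0.3, -0.2]
opening: -0.001
```

```bash
python3 -m inch '0 0 -0.1 0 255;0 0 -0.1 0 255;0 0 0 0 255'; python3 -m inch '0 0 -0.1 0 255;0 0 -0.1 0 255;0 0 0 0 255'; python3 -m inch '0 0 -0.1 0 255;0 0 -0.1 0 255;0 0 0 0 255'; python3 - <<'E'
from h import *
S=shot('side','side4');p=bot.get_obs()['position'];print(p)
cv2.imwrite('pics/c7.png',cv2.resize(np.ascontiguousarray(S['color'][140:210,220:310,::-1]),None,fx=8,fy=8,interpolation=cv2.INTER_CUBIC))
E
```

```text
time: 7.75
position: [491.9, -11.6, -17.3]
eef_rot: [0.705, 0.709, -0.0, -0.0]
contact_force: [0.5, -0.1, -0.1]
opening: -0.001
time: 8.05
position: [491.9, -11.6, -19.4]
eef_rot: [0.705, 0.709, -0.0, -0.0]
contact_force: [1.1, 0.1, 0.5]
opening: 0.002
time: 8.35
position: [491.9, -11.6, -21.3]
eef_rot: [0.705, 0.709, -0.0, -0.0]
contact_force: [0.6, 0.9, -0.0]
opening: -0.002
[492.00986977 -11.64290592 -21.27332316]
```

View pics/c7.png

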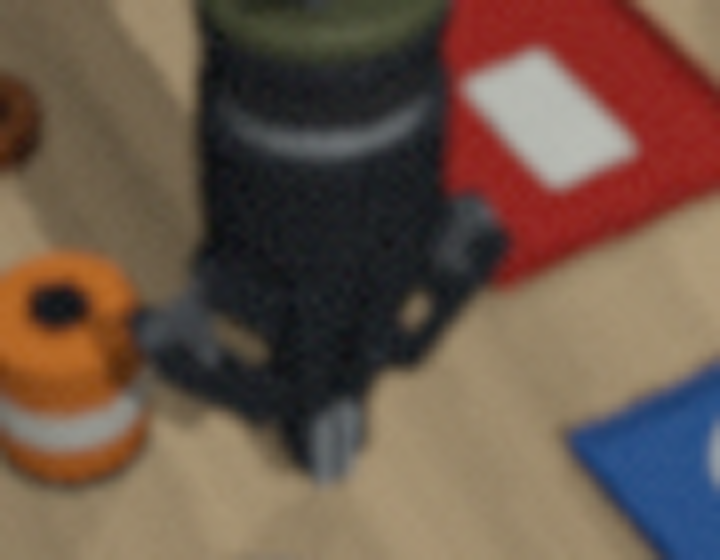

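The tip at px (261,199) is almost meeting its shadow at the bench.

```bash
python3 -m inch '0 0 -0.1 0 255;0 0 -0.1 0 255;0 0 0 0 255'; python3 -m inch '0 0 -0.1 0 255;0 0 0 0 255'; python3 -m inch '0 0 -0.1 0 255;0 0 0 0 255';  python3 -m inch '0 0 -0.1 0 255;0 0 0 0 255'
```

```text
time: 8.7
position: [491.9, -11.6, -23.4]
eef_rot: [0.705, 0.709, -0.0, -0.0]
contact_force: [-0.1, 0.9, 0.9]
opening: -0.001
time: 8.9
position: [492.0, -11.7, -24.3]
eef_rot: [0.705, 0.709, -0.0, -0.0]
contact_force: [-0.5, 0.5, 0.6]
opening: -0.001
time: 9.1
position: [492.0, -11.6, -25.3]
eef_rot: [0.705, 0.709, -0.0, -0.0]
contact_force: [-0.3, 0.5, 0.2]
opening: 0.003
time: 9.3
position: [492.0, -11.6, -26.3]
eef_rot: [0.705, 0.709, -0.0, -0.0]
contact_force: [0.3, -0.2, 0.4]
opening: 0.002
```

```bash
python3 -m inch '0 0 -0.1 0 255;0 0 0 0 255'; python3 -m inch '0 0 -0.1 0 255;0 0 0 0 255'; python3 -m inch '0 0 -0.1 0 255;0 0 0 0 255';  python3 -m inch '0 0 -0.1 0 255;0 0 0 0 255'
```

```text
time: 9.5
position: [492.0, -11.6, -27.3]
eef_rot: [0.705, 0.709, -0.0, -0.0]
contact_force: [0.4, -0.1, -0.1]
opening: -0.0
time: 9.7
position: [492.0, -11.6, -28.3]
eef_rot: [0.705, 0.709, -0.0, -0.0]
contact_force: [0.3, -0.7, -1.0]
opening: 0.0
time: 9.9
position: [492.0, -11.6, -29.3]
eef_rot: [0.705, 0.709, -0.0, -0.0]
contact_force: [0.0, 0.0, 1.0]
opening: 0.003
time: 10.1
position: [492.0, -11.6, -30.3]
eef_rot: [0.705, 0.709, -0.0, -0.0]
contact_force: [-0.6, -1.1, -0.4]
opening: 0.001
```

```bash
python3 - <<'E'
from h import *
S=shot('side','side5');T=shot('top','top5');p=bot.get_obs()['position'];print(p)
f=lambda c,x,y,w,h,s:cv2.resize(np.ascontiguousarray(c['color'][y:y+h,x:x+w,::-1]),None,fx=s,fy=s,interpolation=cv2.INTER_CUBIC)
cv2.imwrite('pics/c8.png',np.hstack([f(S,225,150,80,60,5),f(T,225,130,80,60,5)]))
S4=load('side4')
for z in(0,3,6,9,12): print(z,onz(S4,(261.4,199.5),z),proj(S,(492,-11.6,z)))
E
```

```text
[492.03649045 -11.65367374 -30.24766987]
0 [497.24651095  -9.18674899   0.        ] [260.03476614 200.79478989]
3 [496.17344128 -11.37406496   3.        ] [260.03302995 200.08974332]
6 [495.10037161 -13.56138093   6.        ] [260.03128542 199.38130929]
9 [494.02730195 -15.74869691   9.        ] [260.02953249 198.66946333]
12 [492.95423228 -17.93601288  12.        ] [260.02777109 197.95418073]
```

View pics/c8.png

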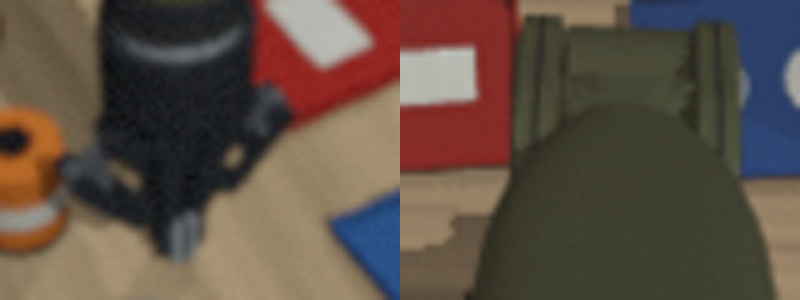

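```bash
python3 -m inch '0 0 -0.1 0 255;0 0 0 0 255'; python3 -m inch '0 0 -0.1 0 255;0 0 0 0 255'; python3 -m inch '0 0 -0.1 0 255;0 0 0 0 255'
```

```text
time: 10.4
position: [492.0, -11.6, -31.3]
eef_rot: [0.705, 0.709, -0.0, -0.0]
contact_force: [0.8, -0.1, 0.2]
opening: -0.001
time: 10.6
position: [492.0, -11.7, -32.3]
eef_rot: [0.705, 0.709, -0.0, -0.0]
contact_force: [0.5, -1.0, 0.1]
opening: 0.0
time: 10.8
position: [492.1, -11.6, -32.5]
eef_rot: [0.705, 0.709, 0.0, 0.0]
contact_force: [-1.9, 0.3, 7.3]
opening: -0.004
```

Contact at reported z = -32.4, so true tip height = reported z + 32.4. x and y fit within a few mm. Now I'll pick the filter, with the tip at a true height of about 22.

```bash
python3 -m inch '0 0 2 0 200;0 0 3 0 100;0 0 4 0 0;-2 2 2 0 0;-2 2 0 0 0;-2 2 0 0 0;-0.7 0 0 0 0;0 0 0 0 0;0 0 0 0 0;0 0 0 0 0'; python3 -m inch '0 0 -2.5 0 0;0 0 -2.5 0 0;0 0 -2 0 0;0 0 -1.5 0 0;0 0 0 0 0'
```

```text
time: 11.8
position: [426.3, 47.9, 76.8]
eef_rot: [0.706, 0.709, 0.0, 0.0]
contact_force: [0.2, -0.6, 0.1]
opening: 1.001
time: 12.3
position: [423.9, 47.7, -10.0]
eef_rot: [0.706, 0.709, -0.002, -0.001]
contact_force: [-0.1, 0.3, -0.5]
opening: 0.999
```

```bash
python3 -m inch '0 0 0 0 255;0 0 0 0 255;0 0 0 0 255;0 0 0 0 255;0 0 0 0 255;0 0 0 0 255;0 0 0 0 255;0 0 0 0 255' 50; python3 -m inch '0 0 1 0 255;0 0 2 0 255;0 0 2 0 255;0 0 0 0 255'
```

```text
time: 13.1
position: [426.3, 48.3, -7.1]
eef_rot: [0.705, 0.709, 0.001, 0.001]
contact_force: [-0.6, -1.4, 5.5]
opening: 0.62
time: 13.5
position: [427.4, 48.7, 44.2]
eef_rot: [0.705, 0.709, 0.002, 0.002]
contact_force: [0.1, 0.2, -2.3]
opening: 0.619
```

```bash
python3 -m inch '2 -1 1 0 255;3 -1.7 1 0 255;3 -1.7 0 0 255;3 -1.7 0 0 255;3 -1.7 0 0 255;3 -1.7 0 0 255;2 -1.7 0 0 255;1.8 -1.2 0 0 255;0 0 0 0 255;0 0 0 0 255'
```

```text
time: 14.5
position: [632.1, -75.6, 60.4]
eef_rot: [0.705, 0.709, -0.001, -0.001]
contact_force: [0.1, 0.0, -2.1]
opening: 0.617
```

```bash
python3 -m inch '0.3 0 -1.5 0 255;0 0 -1.5 0 255;0 0 -1.5 0 255;0 0 -0.8 0 255;0 0 -0.4 0 255;0 0 0 0 255;0 0 0 0 255'; python3 -m inch '0 0 -0.2 0 255;0 0 0 0 255;0 0 -0.2 0 255;0 0 0 0 255'
```

```text
time: 15.2
position: [636.4, -75.5, 5.3]
eef_rot: [0.705, 0.709, 0.0, 0.0]
contact_force: [0.4, -0.1, -1.6]
opening: 0.62
time: 15.6
position: [636.0, -75.7, 0.7]
eef_rot: [0.705, 0.709, -0.0, -0.0]
contact_force: [0.9, -0.9, -2.2]
opening: 0.622
```

```bash
python3 -m inch '0 0 -0.2 0 255;0 0 0 0 255'; python3 -m inch '0 0 -0.1 0 255;0 0 0 0 255';  python3 -m inch '0 0 -0.1 0 255;0 0 0 0 255'
```

```text
time: 15.8
position: [635.9, -75.6, -1.5]
eef_rot: [0.705, 0.709, -0.0, -0.0]
contact_force: [0.4, -0.5, -2.0]
opening: 0.619
time: 16.0
position: [636.0, -75.6, -2.4]
eef_rot: [0.705, 0.709, -0.0, -0.0]
contact_force: [0.9, 0.1, -3.2]
opening: 0.625
time: 16.2
position: [636.2, -75.7, -3.0]
eef_rot: [0.705, 0.709, 0.0, 0.0]
contact_force: [0.3, -0.4, -1.2]
opening: 0.618
```

```bash
python3 -m inch '0 0 -0.1 0 255;0 0 0 0 255'; python3 -m inch '0 0 0 0 40;0 0 0 0 40;0 0 0 0 40;0 0 0 0 40;0 0 2 0 40;0 0 3 0 40;0 0 4 0 40;0 0 0 0 40'; python3 -m inch '-3 0.2 0 0 60;-3 0.2 0 0 60;-3 0.2 0 0 60;-3 0.2 0 0 60;-3 0.2 0 0 60;-3 0 -1 0 60;-0.8 0 -2 0 60;0 0 -2 0 60;0 0 0 0 60;0 0 0 0 60'
```

```text
time: 16.4
position: [636.3, -75.7, -3.0]
eef_rot: [0.705, 0.709, 0.0, 0.0]
contact_force: [-2.5, -0.7, 4.5]
opening: 0.617
time: 17.2
position: [640.6, -76.1, 91.7]
eef_rot: [0.705, 0.709, 0.003, 0.004]
contact_force: [1.3, -0.2, 0.9]
opening: 0.848
time: 18.2
position: [448.0, -65.6, 35.8]
eef_rot: [0.705, 0.709, -0.0, -0.0]
contact_force: [-0.4, 1.0, 0.0]
opening: 0.761
```

```bash
python3 -m inch '0 0 -2 0 60;0 0 -2 0 60;0 0 -1.5 0 60;0 0 -0.7 0 60;0 0 -0.4 0 60;0 0 0 0 60;0 0 0 0 60'; python3 -m inch '0 0 0 0 255;0 0 0 0 255;0 0 0 0 255;0 0 0 0 255;0 0 0 0 255;0 0 0 0 255' 50
```

```text
time: 18.9
position: [448.9, -65.8, -29.5]
eef_rot: [0.705, 0.709, 0.0, 0.001]
contact_force: [-0.5, -0.1, -0.2]
opening: 0.765
time: 19.5
position: [448.9, -65.7, -29.0]
eef_rot: [0.705, 0.709, 0.001, 0.001]
contact_force: [-0.8, -0.6, 7.1]
opening: 0.522
```

```bash
python3 -m inch '0 0 0.5 0 255;0 0 1.5 0 255;0 0 2 0 255;0 0 2 0 255;0 0 1 0 255;0 0 0 0 255'; python3 - <<'E'
from h import *
S=shot('side','side6');T=shot('top','top6')
f=lambda c,x,y,w,h,s:cv2.resize(np.ascontiguousarray(c['color'][y:y+h,x:x+w,::-1]),None,fx=s,fy=s,interpolation=cv2.INTER_CUBIC)
cv2.imwrite('pics/c9.png',np.hstack([f(S,200,120,160,140,3.5)]))
E
```

```text
time: 20.1
position: [449.5, -65.8, 41.2]
eef_rot: [0.705, 0.709, 0.001, 0.001]
contact_force: [0.4, -0.6, -1.9]
opening: 0.522
```

View pics/c9.png

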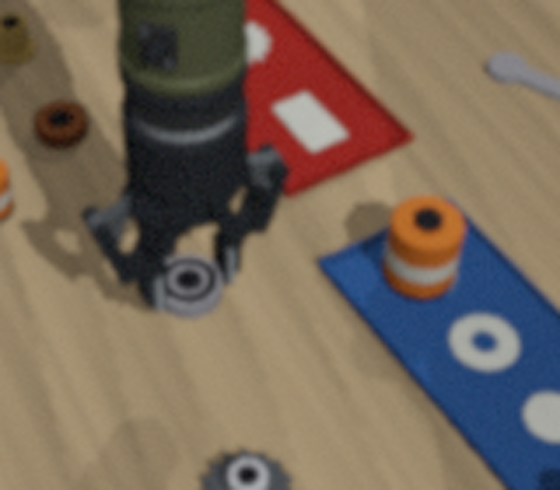

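The filter stands upright on its outline at px (322,182). The good bearing is held at px (254,200), a bit toward the camera. I'll work out its offset from the arm and check the filter.

```bash
python3 - <<'E'
from meas import *
S,T=load('side6'),load('top6')
dark=lambda H,S,V:V<60
b=blob(S,(254.3,200),6,dark,1); print(b)
for z in (80,84,88): print('bearing side-corr',z,(onz(S,(254.3,199.8),z)-(.8,2.2,0)).round(1))
f=blob(S,(322.3,182.5),8,dark,1); print('filter',f,(onz(S,f[0],64)-(.8,2.2,0)).round(1))
f=blob(T,(285,146),10,dark,1); print(f, f and (onz(T,f[0],64)+(.8,2.2,0)).round(1))
E
```

```text
(array([253.44061462, 199.39493355]), array([ 5.75,  4.25, 75.25]))
bearing side-corr 80 [452.1 -63.1  80. ]
bearing side-corr 84 [450.8 -66.1  84. ]
bearing side-corr 88 [449.5 -69.   88. ]
filter (array([321.82028875, 182.28457447]), array([ 5.75,  4.5 , 82.25])) [636.9 -74.6  64. ]
(array([285.825     , 146.83796296]), array([ 11.  ,  16.25, 270.  ])) [621.6 -72.1  64. ]
```

```bash
python3 -m inch '2 -2 0 0 255;3 -2 0 0 255;3 -2 0 0 255;3 -1.5 0 0 255;3 -1.3 0 0 255;3 0 0 0 255;2.4 0 0 0 255;0 0 0 0 255;0 0 0 0 255'; python3 -m inch '0 0 -1.5 0 255;0 0 -1.5 0 255;0 0 -1.5 0 255;0 0 -0.8 0 255;0 0 -0.4 0 255;0 0 0 0 255;0 0 0 0 255'
```

```text
time: 21.1
position: [640.9, -153.3, 37.8]
eef_rot: [0.705, 0.709, -0.001, -0.001]
contact_force: [-0.3, -0.0, -1.4]
opening: 0.518
time: 21.8
position: [642.3, -153.7, -16.6]
eef_rot: [0.705, 0.709, 0.0, 0.0]
contact_force: [0.8, -0.0, -0.4]
opening: 0.521
```

```bash
python3 -m inch '0.1 0 -0.3 0 255;0 0 -0.2 0 255;0 0 0 0 255'; python3 -m inch '0 0 -0.1 0 255;0 0 0 0 255';python3 -m inch '0 0 -0.1 0 255;0 0 0 0 255';python3 -m inch '0 0 -0.1 0 255;0 0 0 0 255'
```

```text
time: 22.1
position: [643.1, -153.6, -22.3]
eef_rot: [0.705, 0.709, -0.0, -0.0]
contact_force: [-1.2, -0.2, -1.0]
opening: 0.519
time: 22.3
position: [643.0, -153.6, -23.3]
eef_rot: [0.705, 0.709, -0.0, -0.0]
contact_force: [-0.2, -0.3, -1.1]
opening: 0.517
time: 22.5
position: [643.0, -153.6, -24.3]
eef_rot: [0.705, 0.709, -0.0, -0.0]
contact_force: [0.1, 0.0, -0.9]
opening: 0.52
time: 22.7
position: [643.2, -153.7, -24.9]
eef_rot: [0.705, 0.709, 0.0, 0.0]
contact_force: [-0.9, 0.4, 1.8]
opening: 0.519
```

```bash
python3 -m inch '0 0 0 0 60;0 0 0 0 60;0 0 0 0 60;0 0 2 0 60;0 0 3 0 60;0 0 4 0 60;-3 1 1 0 60;-3 4 0 0 60;-3 4 0 0 60;-3 4 0 0 60;-3 4 0 0 60;-2 4 0 0 60'; python3 -m inch '-2 4 0 0 60;-0.5 4 0 0 60;0 4 0 0 80;0 4 0 0 80;0 4 0 0 80;0 3 0 0 80;0 2 -1 0 80;0 0 -2 0 80;0 0 -2 0 80;0 0 0 0 80;0 0 0 0 80'
```

```text
time: 23.9
position: [470.4, 57.4, 74.8]
eef_rot: [0.705, 0.709, -0.0, -0.0]
contact_force: [0.3, 1.1, -0.1]
opening: 0.763
time: 25.0
position: [447.8, 306.1, 24.8]
eef_rot: [0.705, 0.709, -0.0, -0.0]
contact_force: [0.3, -0.3, -0.6]
opening: 0.687
```

```bash
python3 -m inch '0 0 -1.5 0 80;0 0 -1.5 0 80;0 0 -1.2 0 80;0 0 -0.7 0 80;0 0 0 0 80;0 0 0 0 80'; python3 -m inch '0 0 0 0 255;0 0 0 0 255;0 0 0 0 255;0 0 0 0 255;0 0 0 0 255;0 0 0 0 255;0 0 0 0 255' 40;python3 -m inch '0 0 0.5 0 255;0 0 1.5 0 255;0 0 2 0 255;0 0 2 0 255;0 0 2 0 255;0 0 0 0 255;0 0 0 0 255';  python3 - <<'E'
from h import *
S=shot('side','side7');T=shot('top','top7')
f=lambda c,x,y,w,h,s:cv2.resize(np.ascontiguousarray(c['color'][y:y+h,x:x+w,::-1]),None,fx=s,fy=s,interpolation=cv2.INTER_CUBIC)
cv2.imwrite('pics/c10.png',np.hstack([f(S,160,50,90,90,5),f(S,290,150,90,120,3.75)]))
E
```

```text
time: 25.6
position: [448.4, 306.5, -23.8]
eef_rot: [0.705, 0.709, 0.0, 0.0]
contact_force: [0.1, -0.3, -0.1]
opening: 0.68
time: 26.3
position: [448.8, 306.8, -23.4]
eef_rot: [0.705, 0.709, 0.001, 0.0]
contact_force: [-0.1, -1.1, 6.1]
opening: 0.316
time: 27.0
position: [448.0, 306.3, 55.5]
eef_rot: [0.705, 0.709, 0.0, -0.0]
contact_force: [0.5, 0.2, -1.4]
opening: 0.315
```

View pics/c10.png

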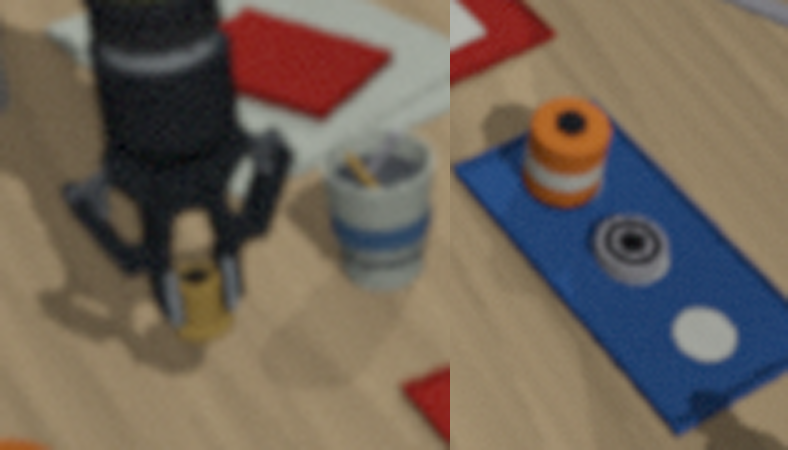

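The bushing is held upright by its sleeve (opening 0.316), with its hole at px (199,104). The bearing sits on its ring at px (338.5,214).

```bash
python3 - <<'E'
from meas import *
S=load('side7');dark=lambda H,S,V:V<60
c=(.8,2.2,0)
print('bush',(onz(S,(198.8,104.4),113)-c).round(1)); print('bearing',(onz(S,(338.5,213.8),18)-c).round(1), 'want 645,-152.6')
E
```

```text
bush [448.6 309.8 113. ]
bearing [ 644.8 -151.6   18. ] want 645,-152.6
```

```bash
python3 -m inch '1 -3 2 0 255;1 -4 1 0 255;1 -4 1 0 255;1 -4 0 0 255;1 -4 0 0 255;1 -4 0 0 255;2 -4 0 0 255;2 -4 0 0 255;2 -4 0 0 255;2 -4 0 0 255;2 -4 0 0 255;2 -4 0 0 255'; python3 -m inch '2 -4 0 0 255;0 -2.5 0 0 255;0 0 0 0 255;0 0 0 0 255'
```

```text
time: 28.3
position: [627.6, -165.2, 93.9]
eef_rot: [0.705, 0.709, -0.001, -0.001]
contact_force: [1.3, 0.4, -0.5]
opening: 0.312
time: 28.7
position: [646.8, -228.6, 93.8]
eef_rot: [0.706, 0.709, -0.001, -0.002]
contact_force: [0.4, -0.1, -1.7]
opening: 0.313
```

```bash
python3 -m inch '0.2 -0.1 -3 0 255;0 0 -3 0 255;0 0 -2 0 255;0 0 -1.5 0 255;0 0 -0.8 0 255;0 0 -0.4 0 255;0 0 0 0 255;0 0 0 0 255'; python3 -m inch '0 0 -0.2 0 255;0 0 -0.1 0 255;0 0 0 0 255'; python3 -m inch '0 0 -0.1 0 255;0 0 0 0 255'; python3 -m inch '0 0 -0.1 0 255;0 0 0 0 255'
```

```text
time: 29.5
position: [650.8, -229.5, -10.3]
eef_rot: [0.705, 0.709, 0.0, 0.001]
contact_force: [-0.3, 0.6, -1.2]
opening: 0.313
time: 29.8
position: [650.2, -229.8, -14.0]
eef_rot: [0.705, 0.709, 0.0, 0.0]
contact_force: [0.3, -0.0, -1.5]
opening: 0.312
time: 30.0
position: [650.0, -229.7, -15.3]
eef_rot: [0.705, 0.709, -0.0, -0.0]
contact_force: [1.0, -0.8, -0.4]
opening: 0.31
time: 30.2
position: [649.9, -229.6, -16.4]
eef_rot: [0.705, 0.709, -0.0, -0.0]
contact_force: [0.6, -0.1, -1.1]
opening: 0.316
```

```bash
python3 -m inch '0 0 -0.1 0 255;0 0 0 0 255'; python3 -m inch '0 0 -0.1 0 255;0 0 0 0 255'; python3 -m inch '0 0 -0.1 0 255;0 0 0 0 255'; python3 -m inch '0 0 -0.1 0 255;0 0 0 0 255'
```

```text
time: 30.4
position: [650.0, -229.6, -17.4]
eef_rot: [0.705, 0.709, -0.0, -0.0]
contact_force: [-0.7, -0.3, -1.0]
opening: 0.318
time: 30.6
position: [650.0, -229.6, -18.3]
eef_rot: [0.705, 0.709, -0.0, -0.0]
contact_force: [1.2, -1.2, -2.0]
opening: 0.317
time: 30.8
position: [650.1, -229.6, -19.3]
eef_rot: [0.705, 0.709, -0.0, 0.0]
contact_force: [0.0, -0.2, -1.5]
opening: 0.309
time: 31.0
position: [650.2, -229.7, -19.3]
eef_rot: [0.705, 0.709, 0.0, 0.0]
contact_force: [-1.3, 0.9, 3.4]
opening: 0.318
```

```bash
python3 -m inch '0 0 0 0 90;0 0 0 0 90;0 0 0 0 90;0 0 2 0 90;0 0 3 0 90;0 0 3 0 90;-2 0.4 0 0 100;-3 0.5 0 0 100;-3 0.5 0 0 100;-3 0.5 0 0 100;-3 0.5 0 0 100;-3 0.5 0 0 100'; python3 -m inch '-3 0.5 0 0 100;-1.9 0.6 -1 0 100;0 0 -2 0 100;0 0 -1 0 100;0 0 0 0 100;0 0 0 0 100'; python3 -m inch '0 0 -1.5 0 100;0 0 -1.5 0 100;0 0 -1 0 100;0 0 0 0 100;0 0 0 0 100'
```

```text
time: 32.2
position: [478.9, -200.4, 59.8]
eef_rot: [0.705, 0.709, 0.0, 0.0]
contact_force: [-0.5, 0.2, 0.3]
opening: 0.61
time: 32.8
position: [431.8, -189.9, 19.9]
eef_rot: [0.705, 0.709, 0.0, 0.0]
contact_force: [0.2, 0.6, 1.4]
opening: 0.604
time: 33.3
position: [431.6, -189.8, -19.9]
eef_rot: [0.705, 0.709, 0.0, 0.0]
contact_force: [0.2, 0.1, -0.1]
opening: 0.608
```

```bash
python3 -m inch '0 0 -0.1 0 255;0 0 0 0 255;0 0 0 0 255;0 0 0 0 255;0 0 0 0 255;0 0 0 0 255;0 0 0 0 255' 60;python3 -m inch '0 0 0.5 0 255;0 0 1.5 0 255;0 0 2 0 255;0 0 2 0 255;0 0 2 0 255;0 0 0 0 255;0 0 0 0 255';  python3 - <<'E'
from h import *
S=shot('side','side8');T=shot('top','top8')
f=lambda c,x,y,w,h,s:cv2.resize(np.ascontiguousarray(c['color'][y:y+h,x:x+w,::-1]),None,fx=s,fy=s,interpolation=cv2.INTER_CUBIC)
cv2.imwrite('pics/c11.png',np.hstack([f(S,210,170,90,110,4),f(S,290,160,90,110,4)]))
E
```

```text
time: 34.0
position: [432.1, -190.0, -20.2]
eef_rot: [0.705, 0.709, 0.001, 0.001]
contact_force: [-0.1, 1.5, 6.6]
opening: 0.279
time: 34.7
position: [431.0, -189.7, 58.7]
eef_rot: [0.705, 0.709, 0.0, 0.0]
contact_force: [-0.2, -0.8, -1.6]
opening: 0.275
```

View pics/c11.png

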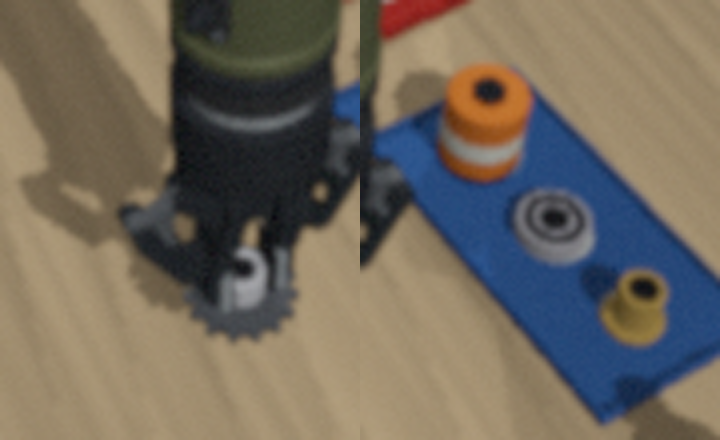

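```bash
python3 - <<'E'
from meas import *
S=load('side8');c=(.8,2.2,0)
print('bush',(onz(S,(361.2,231.8),38)-c).round(1),'want 651.3 -227.2'); print('spr',(onz(S,(270.7,236.8),105)-c).round(1))
E
python3 -m inch '0 3 1 0 255;0 4 1 0 255;0 4 0 0 255;1 4 0 0 255;2 4 0 0 255;2 4 0 0 255;2 4 0 0 255;2 4 0 0 255;2 4 0 0 255;3 4 0 0 255;3 2 0 0 255;2.9 0.4 0 0 255'; python3 -m inch '0 0 -2 0 255;0 0 -2 0 255;0 0 -2 0 255;0 0 0 0 255;0 0 0 0 255'
```

```text
bush [ 651.5 -230.3   38. ] want 651.3 -227.2
spr [ 431.9 -188.2  105. ]
time: 36.0
position: [630.0, 227.5, 76.6]
eef_rot: [0.704, 0.71, -0.001, -0.001]
contact_force: [-0.2, -0.6, -1.0]
opening: 0.273
time: 36.5
position: [628.8, 223.9, 17.3]
eef_rot: [0.705, 0.709, -0.002, -0.001]
contact_force: [0.5, 0.1, -1.4]
opening: 0.277
```

```bash
python3 -m inch '0.1 0.05 -1.5 0 255;0 0 -0.8 0 255;0 0 -0.4 0 255;0 0 0 0 255;0 0 0 0 255'; python3 -m inch '0 0 -0.2 0 255;0 0 -0.1 0 255;0 0 0 0 255'; python3 -m inch '0 0 -0.1 0 255;0 0 0 0 255'; python3 -m inch '0 0 -0.1 0 255;0 0 0 0 255'
```

```text
time: 37.0
position: [631.2, 224.9, -8.1]
eef_rot: [0.705, 0.709, 0.0, 0.0]
contact_force: [0.0, 0.2, -1.7]
opening: 0.27
time: 37.3
position: [631.1, 224.9, -11.1]
eef_rot: [0.705, 0.709, 0.0, 0.0]
contact_force: [-0.1, -0.2, -1.8]
opening: 0.272
time: 37.5
position: [631.0, 224.8, -12.3]
eef_rot: [0.705, 0.709, -0.0, -0.0]
contact_force: [0.2, -0.0, -2.1]
opening: 0.275
time: 37.7
position: [631.0, 224.8, -13.3]
eef_rot: [0.705, 0.709, -0.0, -0.0]
contact_force: [-0.7, -0.0, -1.9]
opening: 0.271
```

```bash
python3 -m inch '0 0 -0.1 0 255;0 0 0 0 255'; python3 -m inch '0 0 -0.1 0 255;0 0 0 0 255'; python3 -m inch '0 0 -0.1 0 255;0 0 0 0 255'; python3 -m inch '0 0 -0.05 0 255;0 0 0 0 255'
```

```text
time: 37.9
position: [631.0, 224.8, -14.3]
eef_rot: [0.705, 0.709, -0.0, -0.0]
contact_force: [-0.0, 0.1, -0.9]
opening: 0.269
time: 38.1
position: [631.0, 224.8, -15.4]
eef_rot: [0.705, 0.709, -0.0, -0.0]
contact_force: [-0.2, -0.9, -1.8]
opening: 0.278
time: 38.3
position: [631.2, 224.9, -16.1]
eef_rot: [0.705, 0.709, 0.0, 0.0]
contact_force: [-0.2, 0.3, -1.7]
opening: 0.271
time: 38.5
position: [631.2, 224.9, -16.2]
eef_rot: [0.705, 0.709, 0.0, 0.0]
contact_force: [-1.4, -0.0, 3.2]
opening: 0.274
```

```bash
python3 -m inch '0 0 0 0 90;0 0 0 0 90;0 0 0 0 90;0 0 2 0 90;0 0 3 0 90;0 0 3 0 90;-3 -2 0 0 90;-3 -4 0 0 90;-3 -4 0 0 90;-3 -4 0 0 90;-3 -4 0 0 90;-3.2 -4 0 0 90'; python3 -m inch '0 -4 0 0 90;0 -4 0 0 90;0 -4 0 0 90;0 -4 0 0 90;0 -4 0 0 90;0 -4 0 0 90;0 -4 0 -3.5 90;0 -4 0 0 90;0 0 0 0 90;0 0 0 0 90'
```

```text
time: 39.7
position: [448.8, 4.5, 63.4]
eef_rot: [0.705, 0.709, 0.0, 0.001]
contact_force: [0.7, -0.6, -0.7]
opening: 0.649
time: 40.7
position: [449.6, -314.8, 63.1]
eef_rot: [0.727, 0.686, 0.0, -0.0]
contact_force: [-0.5, 0.4, -0.2]
opening: 0.648
```

```bash
python3 -m inch '0 0 -3 0 90;0 0 -2.5 0 90;0 0 -2 0 90;0 0 -1 0 90;0 0 -0.5 0 90;0 0 -0.2 0 90;0 0 0 0 90;0 0 0 0 90'; python3 -m inch '0 0 0 0 255;0 0 0 0 255;0 0 0 0 255;0 0 0 0 255;0 0 0 0 255;0 0 0 0 255;0 0 0 0 255' 50;python3 -m inch '0 0 0.5 0 255;0 0 1.5 0 255;0 0 2 0 255;0 0 2 0 255;0 0 2 0 255;0 0 0 0 255;0 0 0 0 255';  python3 - <<'E'
from h import *
S=shot('side','side9');T=shot('top','top9')
f=lambda c,x,y,w,h,s:cv2.resize(np.ascontiguousarray(c['color'][y:y+h,x:x+w,::-1]),None,fx=s,fy=s,interpolation=cv2.INTER_CUBIC)
cv2.imwrite('pics/c12.png',np.hstack([f(S,240,220,100,110,4),f(S,230,95,90,110,4)]))
E
```

```text
time: 41.5
position: [450.6, -314.6, -27.8]
eef_rot: [0.726, 0.687, 0.0, 0.001]
contact_force: [0.1, -0.1, -0.7]
opening: 0.649
time: 42.2
position: [450.7, -314.7, -27.5]
eef_rot: [0.727, 0.687, 0.0, 0.001]
contact_force: [-0.7, 0.4, 5.2]
opening: 0.381
time: 42.9
position: [450.0, -314.3, 51.4]
eef_rot: [0.727, 0.687, 0.0, 0.0]
contact_force: [-0.0, 0.4, -1.1]
opening: 0.373
```

View pics/c12.png

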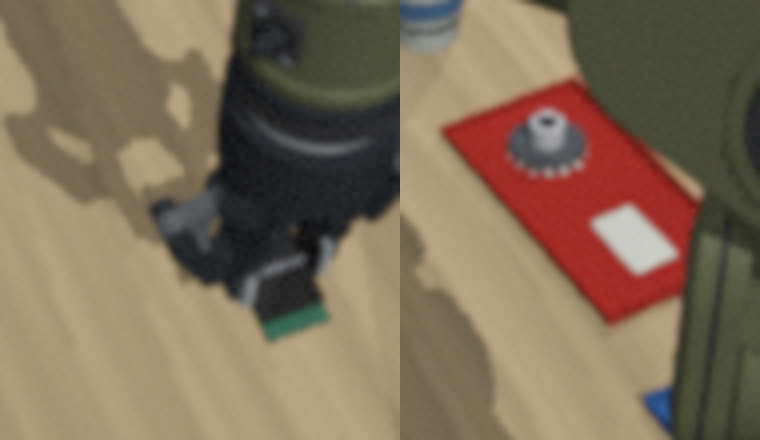

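```bash
python3 -m inch '0 3 1 0 255;0 4 1 2 255;0 4 0 2 255;1 4 0 2.5 255;2 4 0 2 255;2 4 0 0 255;2 4 0 0 255;2 4 0 0 255;2 4 0 0 255;3 4 0 0 255;3 2 0 0 255;2 0.9 0 0 255'; python3 -m inch '0 0 -2 0 255;0 0 -2 0 255;0 0 -2 0 255;0 0 0 0 255;0 0 0 0 255'
```

```text
time: 44.2
position: [640.8, 107.7, 69.5]
eef_rot: [0.672, 0.74, -0.0, -0.001]
contact_force: [0.2, -0.0, -0.7]
opening: 0.376
time: 44.7
position: [638.6, 104.6, 10.0]
eef_rot: [0.674, 0.739, -0.001, -0.001]
contact_force: [0.4, 1.3, -0.4]
opening: 0.372
```

```bash
python3 -m inch '0.1 0 -1.5 0 255;0 0 -0.8 0 255;0 0 -0.4 0 255;0 0 0 0 255;0 0 0 0 255'; python3 -m inch '0 0 -0.2 0 255;0 0 -0.2 0 255;0 0 0 0 255'; python3 -m inch '0 0 -0.1 0 255;0 0 0 0 255'; python3 -m inch '0 0 -0.1 0 255;0 0 0 0 255'; python3 -m inch '0 0 -0.1 0 255;0 0 0 0 255'
```

```text
time: 45.2
position: [641.1, 104.8, -15.2]
eef_rot: [0.674, 0.739, 0.0, 0.0]
contact_force: [-0.1, 1.0, -0.0]
opening: 0.377
time: 45.5
position: [640.7, 104.8, -19.8]
eef_rot: [0.674, 0.739, -0.0, -0.0]
contact_force: [-0.7, 0.5, -1.0]
opening: 0.379
time: 45.7
position: [640.8, 104.8, -20.8]
eef_rot: [0.674, 0.739, -0.0, -0.0]
contact_force: [0.7, -0.0, -1.7]
opening: 0.379
time: 45.9
position: [640.8, 104.8, -21.8]
eef_rot: [0.674, 0.739, -0.0, -0.0]
contact_force: [0.6, -0.6, -1.4]
opening: 0.378
time: 46.1
position: [640.7, 104.8, -22.8]
eef_rot: [0.674, 0.739, -0.0, -0.0]
contact_force: [0.6, 1.2, -1.2]
opening: 0.374
```

```bash
python3 -m inch '0 0 -0.1 0 255;0 0 0 0 255'; python3 -m inch '0 0 -0.05 0 255;0 0 0 0 255'; python3 -m inch '0 0 0 0 80;0 0 0 0 80;0 0 0 0 80;0 0 2 0 80;0 0 3 0 80;0 0 4 0 80;-4 0 2 0 80;-4 0 2 0 80;-4 0 2 0 80;-4 0 2 0 80;-4 0 0 0 80;-4 0 0 0 80'; python3 -m inch '-4 0 0 0 80;-4 0 0 0 80;0 0 0 0 80;0 0 0 0 80'; python3 - <<'E'
from h import *
S=shot('side','side10');T=shot('top','top10')
f=lambda c,x,y,w,h,s:cv2.resize(np.ascontiguousarray(c['color'][y:y+h,x:x+w,::-1]),None,fx=s,fy=s,interpolation=cv2.INTER_CUBIC)
cv2.imwrite('pics/c13.png',np.vstack([f(T,110,110,300,80,2.6),np.hstack([f(S,210,70,130,130,2.6),f(S,280,160,170,130,2.6)])]))
E
```

```text
time: 46.3
position: [640.9, 104.8, -23.4]
eef_rot: [0.674, 0.739, 0.0, 0.0]
contact_force: [-1.7, 0.6, 0.7]
opening: 0.382
time: 46.5
position: [641.0, 104.8, -23.5]
eef_rot: [0.674, 0.739, 0.0, 0.0]
contact_force: [-1.2, 0.5, 5.3]
opening: 0.376
time: 47.7
position: [400.0, 104.9, 146.5]
eef_rot: [0.674, 0.739, 0.001, 0.001]
contact_force: [0.1, -0.4, 0.7]
opening: 0.686
time: 48.1
position: [320.6, 104.9, 146.0]
eef_rot: [0.673, 0.739, 0.001, 0.0]
contact_force: [-0.2, 0.7, -0.9]
opening: 0.689
```

View pics/c13.png

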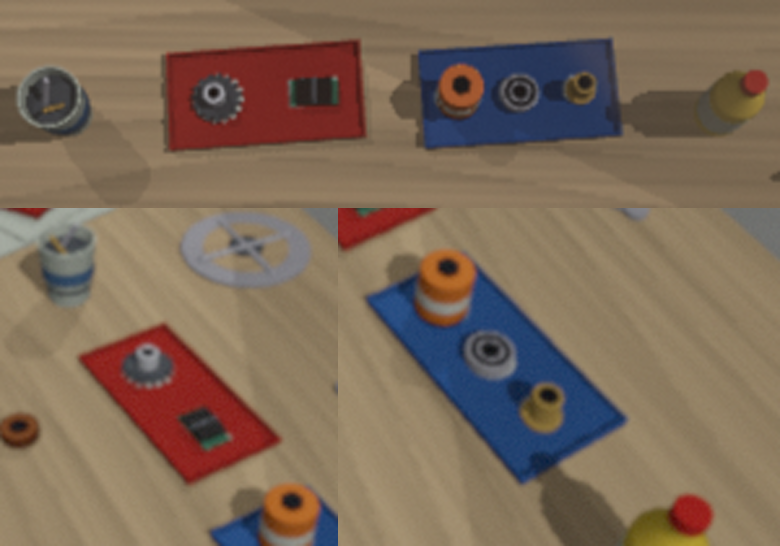

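All five parts are upright on their outlines, with the white covered. The pad centre is at top px (230.8,145.4) against its outline's (230.1,144.8), and the cup, bottle and rusty bearing are in place. Handing in.

```bash
python3 - <<'E'
from meas import *
T,S=load('top10'),load('side10');dark=lambda H,S,V:V<60
A=(np.array([583.,81])/2.6)+(110,110); print('bush',(onz(T,A,38)+(.8,2.2,0)).round(1),'want 651.3 -227.2')
A=(np.array([214.,92])/2.6)+(110,110); print('spr',(onz(T,A,30)+(.8,2.2,0)).round(1),'want 631.5 226.5')
A=(np.array([314.,91.5])/2.6)+(110,110); print('pad',(onz(T,A,14)+(.8,2.2,0)).round(1),'want 642.5 106.6')
a,b=load('top0')['color'].astype(int),T['color'].astype(int)
for k,(x,y) in dict(cup=(130,149),bottle=(395,147),rusty=(201,202)).items(): print(k,np.abs(a-b)[y-12:y+12,x-12:x+12].mean().round(1))
print(bot.hand_in())
E
```

```text
bush [ 650.4 -227.8   38. ] want 651.3 -227.2
spr [631.2 225.9  30. ] want 631.5 226.5
pad [638.6 103.5  14. ] want 642.5 106.6
cup 5.2
bottle 5.5
rusty 21.6
the job is handed in; nothing more can be done
None
```

Both kits are made up and handed in at about 48 s of the 144 s allowed. All five parts stand upright on their outlines, gripper clear. No verdict came back.

| Part | Last check against its outline's middle |
|---|---|
| Oil filter (middle-sized) | within about 1 mm (side view) |
| Good bearing | within about 1 mm (side view) |
| Bushing | within about 1 mm (top view), 3 mm (side view) |
| Sprocket | within about 1 mm (top view) |
| Brake pad | about 4 mm in x and 3 mm in y; gripper 5.3° at release, tray about 5.2° |

Checks that disagreed or failed:
- **Reported height:** the stated tool height was off by 32 mm. The shut fingers only met the bench at a reported z of -32.4 mm, so I found this by touch and used it for every pick and place.
- **Camera heights:** heights worked out from the two views read about 6 mm high, apart from the sprocket hub and pad, where my marks in the side view were rough. The two views also differed by about 4 mm in y. I used their mean, or the top view shifted to match it.
- **Rusty bearing:** a before-and-after picture comparison came out unchanged for the cup and the bottle, but not for the rusty bearing's patch (21.6 against about 5). I think this is the arm or its shadow over that spot, because the last side view shows the bearing lying in the row and nothing was moved near it. I did not measure it again before handing in.

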